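# Open the pump's filter cover

### The arm

A 6-joint arm with a two-finger parallel gripper is mounted at the origin on a cart in front of the work surface, level with it; the furniture and walls round the work are solid. World frame = base frame: x ahead of the robot, y to its left, z up, the work surface at z = 0. Lengths are in mm, angles in rad, forces in N, time in s.
With the tool pointing down it reaches from about 350 to 775 mm from the base axis. Payload 7.3 kg.
Tool frame: the origin (TCP) lies between the finger pads; the fingertips stand 14 mm ahead of it and the grasp point (between the pads) lies 5 mm behind it; z points along the fingers, y is the line along which they close (so a half turn about z gives the same grasp; the last joint's range is limited). The gripper opens to 92 mm and grips with 3 to 60 N. Pads are 19 mm wide; open, the fingers measure 130 mm over their backs; the gripper's body (75 mm by 190 mm) begins 47 mm behind the grasp point.
Start: joints at [0.985, 0.342, 1.524, -0, 1.275, -0.146], TCP at [223.511, 475.065, 240.741] pointing down, gripper open.
Joint ranges: [-2.53, 2.53], [-0.77, 2.02], [0.04, 2.7], [-1, 4.14], [0.28, 2.66], [-3.11, 3.11]. Speed limits (rad/s): [2.57, 2.57, 3.14, 3.14, 3.14, 3.14].

### API

Orientations are given as [roll, pitch, yaw] about the fixed x, y, z axes, in that order (R = Rz(yaw) Ry(pitch) Rx(roll)).
In Python, from plant import get_obs, cams, close_job gives the robot as it stands. The module is installed in compiled form; this text tells all that it offers.
- The arm moves only by the shell command python3 -m creep 'ROWS'. ROWS is JSON, a list of rows, each an object of numbers: "hand": the opening, from 0 (shut) to 1 (fully open); "tx", "ty", "tz": the shift along the tool's x, y, z in m; "spin": the turn about the tool's z in degrees. In form: [{"hand": .., "tx": .., "ty": .., "tz": .., "spin": ..}, ...]. A call has 1 to 5 rows; each row shifts and turns the commanded pose from where the row before left it, along the tool's axes as they then stand; what a row does not reach is not made up. A row lasts 1/8 s, in which the tool goes at most 62.5 mm and 10.7 degrees, less where a joint would pass 70% of its speed; a pose out of reach is approached as far as the arm can. A call is refused whole if a number of a shift passes 0.0625 or a number of a turn 10.7, either way. A call with a gripper value outside its range is refused whole. The fingers move at their own pace and stop on an object; the grip force is fixed at half the most. Time passes only in rows, so rows that do not move let the fingers close. It gives the time, the measured TCP pose, the force, the opening and the grip force at its end, in the units of the state.
- get_obs(): the state, without advancing time (a new reading comes with each control period).
- cams.capture(name): name is "scene" or "top" or "wrist"; returns a dict with "color" (480x640x3 uint8, red, green, blue), "K" (3x3 intrinsics, pixels), "R" (3x3) and "t" (3): a world point X has camera coordinates R X + t. Camera axes: x right, y down, z forward; pixel columns grow to the right and rows downward; lengths in mm; the calibration is good to about 2 mm. A picture is of the moment at which its call begins. There is no depth.
- close_job(): hands the job in; it is judged then, once.
The state is a dict: "time": time; "joint_positions": joint angles; "dq": joint speeds; "tau": joint torques, N m; "tool_pos": TCP position; "tcp_rot": TCP orientation; "contact_force": force on the tool from outside, world axes, zero at the start; "moment": the same for the moment, N m; "grip_width": finger opening in mm; "finger_force": force on a finger pad.
Only numpy, scipy, OpenCV 4.12 (cv2) and the standard library are available. Lean on these libraries where they do the work, as an engineer would, in place of code of your own. Each camera call takes 0.05 s, during which the arm holds its last target. There are 200 camera calls.

### The job

The dust filter of the blue bench pump is due for a change. Press the orange snap tab in so that the grey filter cover springs free, then gently push the cover by its upright ridge along the pump's top, right off its seat, until it lies clear of the rails and the round filter is fully uncovered. Touch and push only: do not pinch, lift or tip the cover, let it stay wholly on the pump's flat top, and leave the other things on the bench alone.

Things in the scene. Friction and masses are not known exactly. Their poses are not given: they have to be found in the camera images.
- pump: Fixed bench pump, a blue box with white flat top, 264 (own x) x 124 mm (y). Origin on the bench under its middle; own +x is the way the cover slides off. Top face at z = 75, from x = -135 to +125. The round filter bay (52 mm wide, 12 deep) is at x = -40, y = 0. Black housings 6.5 mm high stand at x = -113 to -89, y = 21 to 36 either side of the tab.
- seat_end (a point): End of the cover's seat, at the pump's x = 0, y = 0, on its top face. The seat's two rails (9 mm high, inner faces 83 mm apart, lips over the cover's edges) run from pump x = -85 to here; from here on there are only 4 mm kerbs, 83 mm apart.
- top_end (a point): Far end of the pump's top face, at pump x = +125 mm, y = 0. There is no stop: a cover pushed further overhangs and falls.
- filter_cover: Loose grey cover, about 60 g, 90 mm long (x, along the pump's x), 80 wide, 9 high. Origin: centre of its underside. Starts at pump x = -43, z = 75, held by the tab's hook. Once the tab is pressed, damped spring pins (3 N) move it 14 mm to +x; then it slides with under 3 N. Its rear edge passes seat_end when its origin is at pump x = +45, its front edge reaches top_end at +80.
- ridge (a point): Middle of the rear face of the cover's thumb ridge (the face to push, looking towards the tab), 16 mm above the cover's underside. The ridge is 44 mm wide (y), 6 thick (x) and stands from 9 to 23 mm above the cover's underside; its top is 98 mm above the bench. Axes as the cover's.
- release_tab (a joint): How far the orange snap tab is pressed straight down, 0 (out) to 0.007 m (bottom); the hook lets the cover go at about 0.005. Spring: about 2 N to start, 5 N at the bottom, plus up to 3 N of friction at the hook. It springs back when let go.
- tab_pad (a point): Middle of the top of the orange tab's pad, 30 mm (x) x 32 mm (y), at x = -113, y = 0 in the pump's frame, 87.5 mm above the bench while out (12.5 mm above the pump's top face).
- filter_tin: Round green and white tin of spare filters, 67 mm wide, 33 mm high, loose beside the pump; bystander. Origin: centre of its underside.
- spatula: Thin steel spatula, 186 mm long, 5 mm thick, lying loose along the pump's other side; bystander. Origin: its middle, on the bench.
- sample_cup_0: Sample cup with yellow lid, 61 mm wide, 62 mm high; bystander. Origin: centre of its underside.
- sample_cup_1: The other sample cup with yellow lid, 61 mm wide, 62 mm high; bystander. Origin: centre of its underside.
- petri_0: Petri dish with pale filling, 58 mm wide, 15 mm high; bystander. Origin: centre of its underside.
- bottle_1: Small brown dropper bottle with black top, 34 mm wide, 102 mm high; bystander. Origin: centre of its underside.
- centrifuge: Big blue and beige centrifuge with its lid standing open, fixed, not to be touched: an obstacle left of and behind the pump. It takes up x = 0.52 to 1.0, y = -0.05 to 0.36 of the bench; its body is 0.25 m high, the open lid reaches 0.6 m. Origin: on the bench near its middle.

How it is judged:
By the outcome, as a careful person would: the job done as asked, in the order asked, and still so for the second after the job is handed in, with the robot touching nothing.
It also fails if it takes over 38 s, if anything falls off the work surface, if the arm or the gripper's body presses on something with over 40 N, if the wrist force passes 120 N, or if a joint passes its speed limit or range.

## Working session

There is one attempt and no reset: what is moved stays moved. The work goes in short steps, Python scripts to look and compute and a shell command to move; the robot and the scene stay as the last step left them, time stands still between calls to the robot, and variables do not carry over. Pictures are saved under pics/ and viewed, at most 10 in all, crops included, and the job is handed in when it is done.

```bash
mkdir -p pics
python3 - <<'E'
from plant import get_obs,cams
import cv2,pickle
o=get_obs();print(o['time'],o['tool_pos'],o['tcp_rot'],o['grip_width'])
for n in('scene','top'):
    c=cams.capture(n);pickle.dump(c,open(n+'.pkl','wb'));cv2.imwrite(f'pics/{n}.png',c['color'][...,::-1])
    print(n,c['K'],c['R'],c['t'])
E
```

```text
0.0 [223.29571618 474.72482498 240.04095494] [-3.14007375e+00 -2.21765629e-04  2.70178014e+00] 92.1570829202555
scene [[551.38376005   0.         328.68878592]
 [  0.         551.38376005 247.14780862]
 [  0.           0.           1.        ]] [[ 0.96987465 -0.24343783  0.00901083]
 [-0.21127865 -0.85901113 -0.46632736]
 [ 0.12126212  0.45037529 -0.88456633]] [-588.7834661    93.01747359 1062.58069287]
top [[467.97105943   0.         316.6253893 ]
 [  0.         467.97105943 240.77092854]
 [  0.           0.           1.        ]] [[ 8.25310214e-04 -9.99969167e-01  7.80926929e-03]
 [-9.93832389e-01 -1.68616256e-03 -1.10879842e-01]
 [ 1.10889591e-01 -7.66959449e-03 -9.93803137e-01]] [-94.78097595 596.18120158 910.0438171 ]
```

View pics/scene.png

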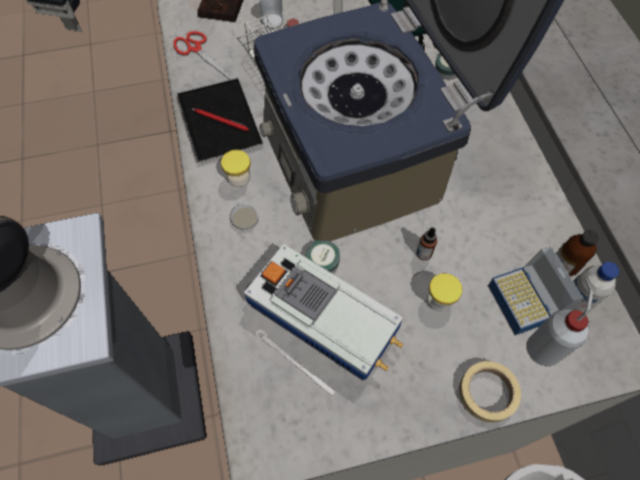

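View pics/top.png

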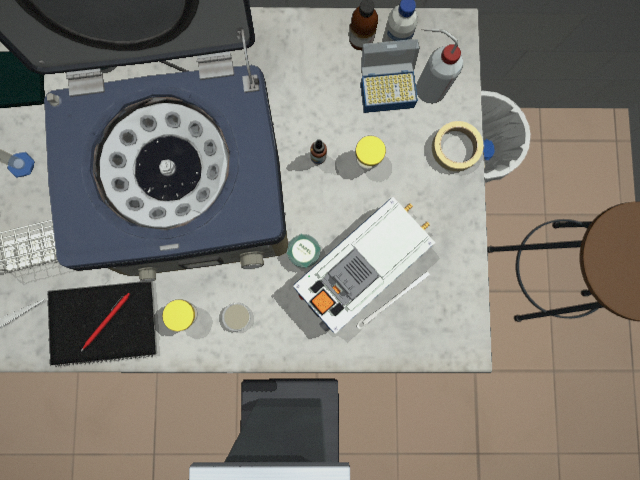

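The scene view shows the pump around (325,310), with the orange tab at (273,272). In the top view the tab is at (323,301) and the top's far end is near (415,220). I'll enlarge both.

Run:
```python
import cv2
a=cv2.imread('pics/scene.png')[235:385,235:415];b=cv2.imread('pics/top.png')[190:340,280:440]
a=cv2.resize(a,None,fx=4,fy=4,interpolation=2);b=cv2.resize(b,None,fx=4,fy=4,interpolation=2)
cv2.imwrite('pics/sc.png',a);cv2.imwrite('pics/tc.png',b)
```

```text
(no output)
```

View pics/sc.png

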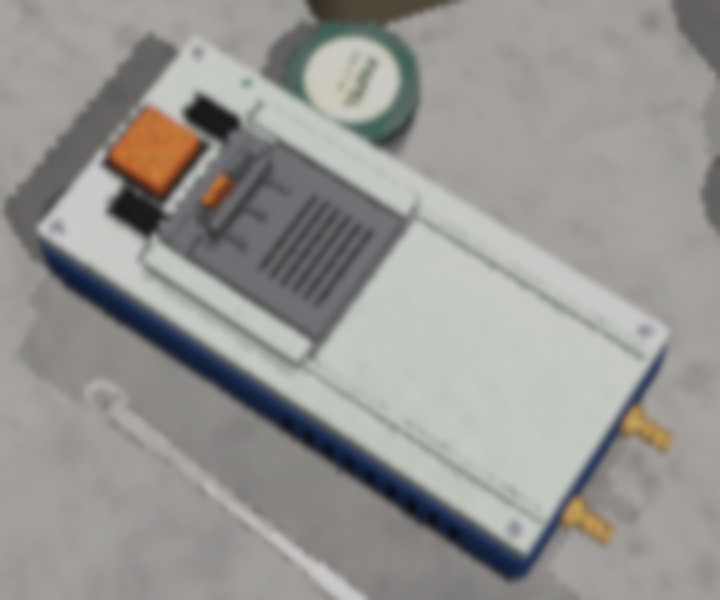

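View pics/tc.png

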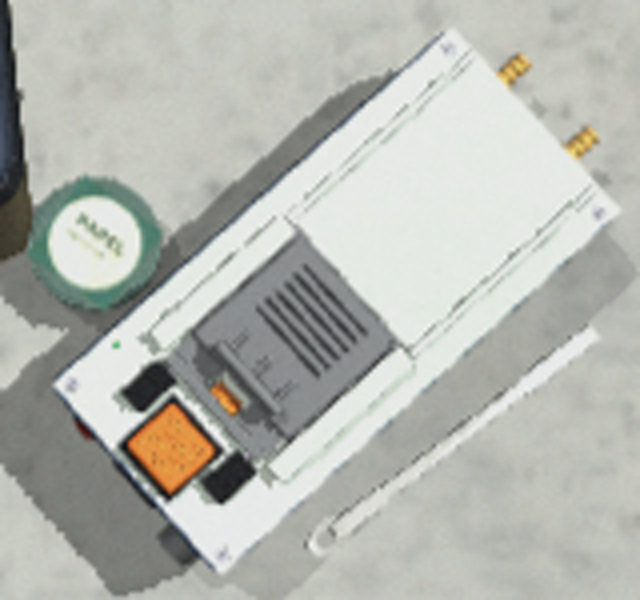

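Scene crop: the top's corners are at (195,38), (40,232), (668,335) and (527,557), and the pad is at (155,150). Top crop: the same corners are at (55,382), (222,574), (450,28) and (618,212), and the pad is at (172,447). The tin is on the +y side, and the cover's front edge is near x≈0.

Run:
```python
import numpy as np,cv2,pickle
S=pickle.load(open('scene.pkl','rb'));T=pickle.load(open('top.pkl','rb'))
P=lambda c:c['K']@np.c_[c['R'],c['t']]
s=np.array([[195,38],[40,232],[668,335],[527,557],[155,150]],float);t=np.array([[55,382],[222,574],[450,28],[618,212],[172,447]],float)
s=(s+.5)/4-.5+[235,235];t=(t+.5)/4-.5+[280,190]
X=cv2.triangulatePoints(P(S),P(T),s.T,t.T);X=(X[:3]/X[3]).T;print(X.round(1))
L=np.array([[-135,62],[-135,-62],[125,62],[125,-62],[-113,0]],float)
A=L-L.mean(0);B=X[:,:2]-X[:,:2].mean(0)
yaw=np.arctan2((A[:,0]*B[:,1]-A[:,1]*B[:,0]).sum(),(A*B).sum())
R=np.array([[np.cos(yaw),-np.sin(yaw)],[np.sin(yaw),np.cos(yaw)]])
o=X[:,:2].mean(0)-R@L.mean(0)
print(np.degrees(yaw),o,(L@R.T+o-X[:,:2]).round(1))
print('pad',R@[-113,0]+o,'ridge end',R@[60,0]+o)
```

```text
[[ 506.3  -49.4   73.3]
 [ 417.4 -129.    72.4]
 [ 679.3 -242.1   67.5]
 [ 590.2 -322.5   67.9]
 [ 476.1 -105.1   80. ]]
-48.13910604051479 [ 551.63258716 -189.41207528] [[ 1.4  1.9]
 [-2.  -1.3]
 [ 1.9  1. ]
 [-1.4 -1.4]
 [ 0.1 -0.1]]
pad [ 476.22493158 -105.25338303] ridge end [ 591.67205029 -234.09810656]
```

```bash
python3 -m creep '[{"hand":0,"spin":10.7},{"hand":0,"spin":10.7},{"hand":0,"spin":10.7},{"hand":0,"spin":10.7},{"hand":0,"spin":10.7}]'; python3 -m creep '[{"hand":0,"spin":10.7},{"hand":0,"spin":10.7},{"hand":0,"spin":10.7},{"hand":0,"spin":10.7},{"hand":0,"spin":10.7}]'; python3 -m creep '[{"hand":0,"spin":5.9,"tx":-0.017,"ty":0.05},{"hand":0,"tx":-0.017,"ty":0.05},{"hand":0,"tx":-0.017,"ty":0.05}]'
```

```text
invalid input at $[0]: expected keys hand, tx, ty, tz, spin
invalid input at $[0]: expected keys hand, tx, ty, tz, spin
invalid input at $[0]: expected keys hand, tx, ty, tz, spin
```

```bash
python3 -m creep '[{"hand":0,"tx":0,"ty":0,"tz":0,"spin":10.7},{"hand":0,"tx":0,"ty":0,"tz":0,"spin":10.7},{"hand":0,"tx":0,"ty":0,"tz":0,"spin":10.7},{"hand":0,"tx":0,"ty":0,"tz":0,"spin":10.7},{"hand":0,"tx":0,"ty":0,"tz":0,"spin":10.7}]'; python3 -m creep '[{"hand":0,"tx":0,"ty":0,"tz":0,"spin":10.7},{"hand":0,"tx":0,"ty":0,"tz":0,"spin":10.7},{"hand":0,"tx":0,"ty":0,"tz":0,"spin":10.7},{"hand":0,"tx":0,"ty":0,"tz":0,"spin":10.7},{"hand":0,"tx":0,"ty":0,"tz":0,"spin":10.7}]'; python3 -m creep '[{"hand":0,"tx":0,"ty":0,"tz":0,"spin":5.9},{"hand":0,"tx":-0.017,"ty":0.05,"tz":0,"spin":0},{"hand":0,"tx":-0.017,"ty":0.05,"tz":0,"spin":0}]'
```

```text
time: 0.72
tool_pos: [223.4, 474.9, 240.3]
tcp_rot: [-3.141, 0.001, 1.762]
contact_force: [1.3, -0.4, 0.7]
grip_width: 46.4
finger_force: 0.0
time: 1.35
tool_pos: [223.4, 474.9, 240.3]
tcp_rot: [3.141, 0.001, 0.828]
contact_force: [-0.3, 0.4, -0.3]
grip_width: 0.8
finger_force: 0.0
time: 1.72
tool_pos: [265.0, 376.8, 240.2]
tcp_rot: [3.141, 0.001, 0.733]
contact_force: [0.7, 1.0, 0.1]
grip_width: 0.7
finger_force: 0.0
```

```bash
python3 -m creep '[{"hand":0,"tx":-0.0184,"ty":0.0555,"tz":0,"spin":0},{"hand":0,"tx":-0.0184,"ty":0.0555,"tz":0,"spin":0},{"hand":0,"tx":-0.0184,"ty":0.0555,"tz":0,"spin":0},{"hand":0,"tx":-0.0184,"ty":0.0555,"tz":0,"spin":0},{"hand":0,"tx":-0.0184,"ty":0.0555,"tz":0,"spin":0}]';python3 -m creep '[{"hand":0,"tx":-0.0184,"ty":0.0555,"tz":0,"spin":0},{"hand":0,"tx":-0.0184,"ty":0.0555,"tz":0,"spin":0},{"hand":0,"tx":-0.0184,"ty":0.0555,"tz":0.03,"spin":0.15},{"hand":0,"tx":-0.0184,"ty":0.055,"tz":0.03,"spin":0}]'
python3 - <<'E'
from plant import get_obs,cams
import cv2,pickle
c=cams.capture('wrist');pickle.dump(c,open('w1.pkl','wb'));cv2.imwrite('pics/w1.png',c['color'][...,::-1])
o=get_obs();print(o['tool_pos'],o['tcp_rot'])
E
```

```text
time: 2.35
tool_pos: [382.2, 108.1, 240.7]
tcp_rot: [3.142, -0.0, 0.731]
contact_force: [0.5, 1.0, 0.0]
grip_width: 0.1
finger_force: 0.0
time: 2.85
tool_pos: [473.3, -101.2, 182.8]
tcp_rot: [3.141, -0.001, 0.728]
contact_force: [1.0, 1.2, 0.4]
grip_width: 0.7
finger_force: 0.0
[ 474.11116623 -106.16925704  178.84492516] [-3.14102306e+00  3.01603744e-03  7.25830190e-01]
```

View pics/w1.png

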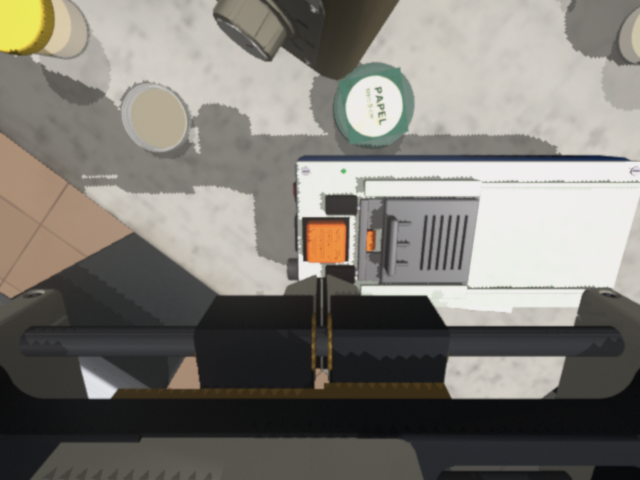

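The wrist view shows the pump square to the image. The pad's centre is at (326,241), and the ridge spans u=387–396 and v=217–274. The tab hook shows at (371,240), behind the ridge.

```bash
cat > h.py <<'E'
import numpy as np
yaw=np.radians(-48.14);R=np.array([[np.cos(yaw),-np.sin(yaw)],[np.sin(yaw),np.cos(yaw)]]);o=np.array([551.6,-189.4])
def ray(c,uv,z):
    d=c['R'].T@np.linalg.inv(c['K'])@[*uv,1];C=-c['R'].T@c['t'];return R.T@((C+d*(z-C[2])/d[2])[:2]-o)
def tool(p): return R.T@(np.array(p[:2])-o)
E
python3 - <<'E'
from h import *;import pickle
from plant import get_obs
c=pickle.load(open('w1.pkl','rb'))
for n,uv,z in[('pad',(326,241),87.5),('padL',(303,241),87.5),('padR',(349,241),87.5),('ridge rear top',(387,246),98),('ridge front',(396,246),98),('ridge top a',(392,217),98),('ridge b',(392,274),98),('hook',(371,240),84),('coverfront',(478,240),84),('corner',(297,158),75),('rail end',(480,181),84),('rail end lower',(478,290),84)]:print(n,ray(c,uv,z).round(1))
ob=get_obs();print(tool(ob['tool_pos']),ob['tool_pos'],ob['tcp_rot'])
E
```

```text
pad [-115.1    1.8]
padL [-132.4    1.8]
padR [-97.8   1.7]
ridge rear top [-71.2   1.4]
ridge front [-64.7   1.3]
ridge top a [-68.9  22.9]
ridge b [-66.2 -20.7]
hook [-80.7   1.3]
coverfront [0.8 1.1]
corner [-136.3   61.8]
rail end [-3.9 46. ]
rail end lower [  6.6 -41. ]
[-113.69768092   -2.17101039] [ 474.11116623 -106.16925704  178.84492516] [-3.14102306e+00  3.01603744e-03  7.25830190e-01]
```

```bash
python3 -m creep '[{"hand":0,"tx":0.003,"ty":0,"tz":0.037,"spin":0},{"hand":0,"tx":0,"ty":0,"tz":0.033,"spin":0},{"hand":0,"tx":0,"ty":0,"tz":0,"spin":0},{"hand":0,"tx":0,"ty":0,"tz":0,"spin":0}]'
python3 -c "
from h import *
from plant import get_obs
ob=get_obs();print(tool(ob['tool_pos']),ob['tool_pos'],ob['tcp_rot'])"
python3 -m creep '[{"hand":0,"tx":0,"ty":0,"tz":0.008,"spin":0},{"hand":0,"tx":0,"ty":0,"tz":0,"spin":0}]'
```

```text
time: 3.4
tool_pos: [475.6, -97.3, 114.4]
tcp_rot: [3.141, -0.001, 0.729]
contact_force: [-0.6, -0.0, 0.1]
grip_width: 0.2
finger_force: 0.0
[-119.31110925    4.81632151] [475.56926213 -97.32576559 114.44980998] [ 3.14052070e+00 -6.64414545e-04  7.28868714e-01]
time: 3.65
tool_pos: [475.0, -97.1, 105.7]
tcp_rot: [3.141, -0.0, 0.729]
contact_force: [-0.7, 0.6, 0.5]
grip_width: 0.5
finger_force: 0.0
```

```bash
python3 -m creep '[{"hand":0,"tx":-0.004,"ty":0.005,"tz":0,"spin":0.2},{"hand":0,"tx":0,"ty":0,"tz":0,"spin":0},{"hand":0,"tx":0,"ty":0,"tz":0.004,"spin":0},{"hand":0,"tx":0,"ty":0,"tz":0,"spin":0}]'
python3 -c "
from h import *
from plant import get_obs
ob=get_obs();print(tool(ob['tool_pos']),ob['tool_pos'],ob['tcp_rot'])"
python3 -m creep '[{"hand":0,"tx":0,"ty":0,"tz":0.004,"spin":0},{"hand":0,"tx":0,"ty":0,"tz":0,"spin":0}]'
```

```text
time: 4.15
tool_pos: [475.3, -103.6, 101.3]
tcp_rot: [-3.142, -0.0, 0.725]
contact_force: [0.5, 0.5, 0.2]
grip_width: 0.6
finger_force: 0.1
[-114.77136912    0.42494077] [ 475.32808667 -103.63728677  101.2980424 ] [-3.14152943e+00 -5.11530989e-05  7.25173827e-01]
time: 4.4
tool_pos: [475.4, -103.6, 97.3]
tcp_rot: [3.142, -0.0, 0.725]
contact_force: [-0.4, -0.9, 0.8]
grip_width: 0.2
finger_force: 0.9
```

```bash
python3 -m creep '[{"hand":0,"tx":0,"ty":0,"tz":0.002,"spin":0},{"hand":0,"tx":0,"ty":0,"tz":0,"spin":0}]'
python3 -m creep '[{"hand":0,"tx":0,"ty":0,"tz":0.002,"spin":0},{"hand":0,"tx":0,"ty":0,"tz":0,"spin":0}]'
python3 - <<'E'
from plant import cams
import cv2,numpy as np
c=cams.capture('wrist')['color'][150:330,200:520,::-1];t=cams.capture('top')['color'][190:340,270:440,::-1]
a=cv2.resize(c,(800,450))
cv2.imwrite('pics/w2.png',a)
cv2.imwrite('pics/t2.png',cv2.resize(t,None,fx=3.5,fy=3.5))
E
```

```text
time: 4.65
tool_pos: [475.4, -103.6, 95.5]
tcp_rot: [3.142, -0.0, 0.725]
contact_force: [-0.9, 0.3, 4.8]
grip_width: 0.4
finger_force: 2.0
time: 4.9
tool_pos: [475.4, -103.6, 94.2]
tcp_rot: [3.141, -0.0, 0.725]
contact_force: [-1.9, -0.8, 11.6]
grip_width: 0.2
finger_force: 5.6
```

View pics/w2.png

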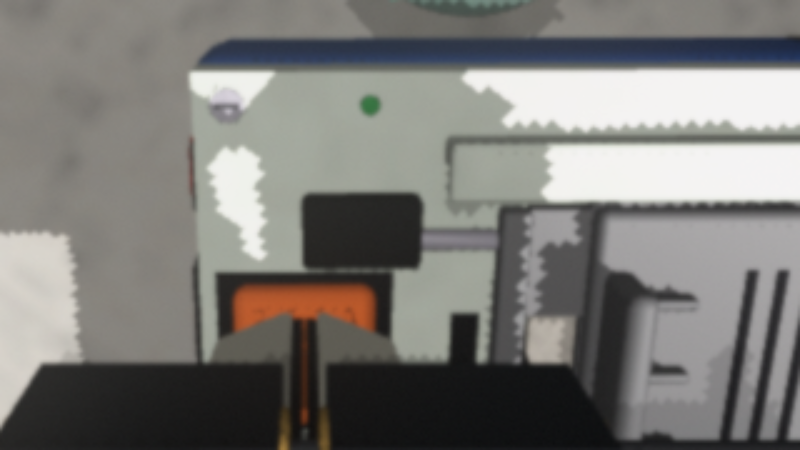

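The tab has bottomed at 11.6 N. The cover has sprung forward: a pin is visible at (460,240) and the hook no longer shows. I'll lift off and look again.

```bash
python3 -m creep '[{"hand":0,"tx":0,"ty":0,"tz":-0.03,"spin":0},{"hand":0,"tx":0,"ty":0,"tz":-0.03,"spin":0},{"hand":0,"tx":0,"ty":0,"tz":0,"spin":0},{"hand":0,"tx":0,"ty":0,"tz":0,"spin":0},{"hand":0,"tx":0,"ty":0,"tz":0,"spin":0}]'
python3 - <<'E'
from h import *
from plant import get_obs,cams
import cv2,pickle
c=cams.capture('wrist');pickle.dump(c,open('w3.pkl','wb'));cv2.imwrite('pics/w3.png',cv2.resize(c['color'][130:330,250:516,::-1],None,fx=3,fy=3))
ob=get_obs();print(tool(ob['tool_pos']),ob['tool_pos'],ob['tcp_rot'])
E
```

```text
time: 5.62
tool_pos: [474.6, -103.3, 152.3]
tcp_rot: [-3.139, 0.001, 0.725]
contact_force: [0.6, -0.4, -0.5]
grip_width: 0.7
finger_force: 0.0
[-115.33152086    0.14608739] [ 474.7466065  -103.40618072  152.39472057] [-3.13961673e+00  8.68355365e-04  7.25156921e-01]
```

View pics/w3.png

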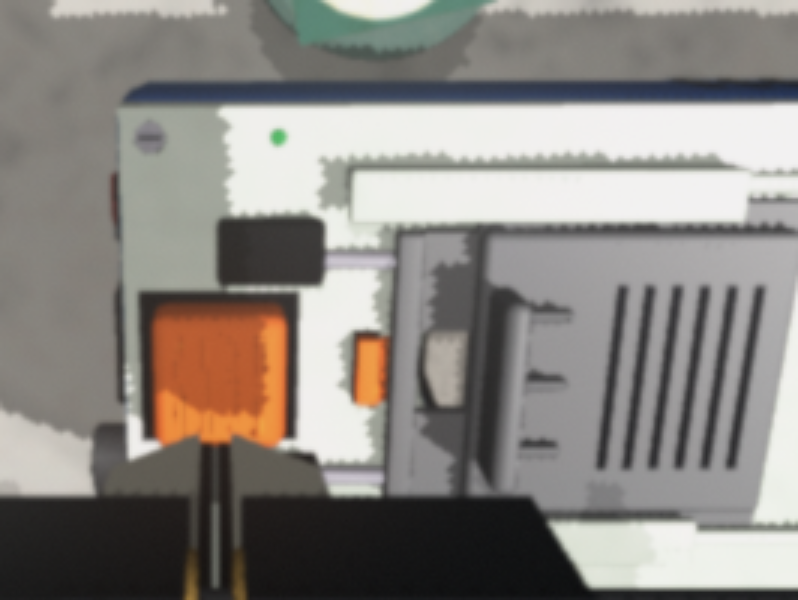

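The cover is free, with the hook at (370,370) now behind its rear edge. The ridge's top rear edge is near u=508, spanning v=300–490 in the crop.

Run:
```python
from h import *;import pickle
c=pickle.load(open('w3.pkl','rb'))
f=lambda u,v:((u+.5)/3-.5+250,(v+.5)/3-.5+130)
for n,p,z in[('rid top rear hi',f(508,300),98),('rid top rear lo',f(500,488),98),('top front',f(528,310),98),('cover rear',f(395,235),84),('cover rear lo',f(386,490),84),('hook',f(370,370),84),('pad',f(218,375),87.5),('corner',f(122,103),75)]:print(n,ray(c,p,z).round(1))
```

```text
rid top rear hi [-56.  22.]
rid top rear lo [-54.2 -20.7]
top front [-51.7  19.9]
cover rear [-77.3  32.6]
cover rear lo [-76.4 -28.4]
hook [-81.4   1.6]
pad [-115.6    1.9]
corner [-136.   60.]
```

```bash
python3 -m creep '[{"hand":0,"tx":0.0005,"ty":0.031,"tz":0,"spin":0.3},{"hand":0,"tx":0,"ty":0,"tz":0,"spin":0},{"hand":0,"tx":0,"ty":0,"tz":0.025,"spin":0},{"hand":0,"tx":0,"ty":0,"tz":0.025,"spin":0},{"hand":0,"tx":0,"ty":0,"tz":0,"spin":0}]'
python3 -m creep '[{"hand":0,"tx":0,"ty":0.003,"tz":0,"spin":0},{"hand":0,"tx":0,"ty":0.003,"tz":0,"spin":0},{"hand":0,"tx":0,"ty":0.003,"tz":0,"spin":0},{"hand":0,"tx":0,"ty":0.003,"tz":0,"spin":0}]'
python3 -c "
from h import *
from plant import get_obs
ob=get_obs();print(tool(ob['tool_pos']),ob['tool_pos'],ob['tcp_rot'])"
```

```text
time: 6.3
tool_pos: [494.4, -125.5, 101.6]
tcp_rot: [-3.137, 0.002, 0.72]
contact_force: [-0.4, -0.3, 0.9]
grip_width: 0.2
finger_force: 0.0
time: 6.8
tool_pos: [504.5, -135.8, 103.8]
tcp_rot: [3.141, -0.0, 0.72]
contact_force: [0.2, -0.0, -0.4]
grip_width: 0.0
finger_force: 0.0
[-71.39558807   0.69853183] [ 504.47706355 -135.76002607  103.83482433] [ 3.14098256e+00 -4.10673097e-04  7.19868292e-01]
```

```bash
python3 -m creep '[{"hand":0,"tx":0,"ty":0.003,"tz":0.0015,"spin":0},{"hand":0,"tx":0,"ty":0.003,"tz":0,"spin":0},{"hand":0,"tx":0,"ty":0.003,"tz":0,"spin":0},{"hand":0,"tx":0,"ty":0.003,"tz":0,"spin":0}]'
python3 - <<'E'
from h import *
from plant import get_obs,cams
import cv2,pickle
ob=get_obs();print(tool(ob['tool_pos']),ob['tool_pos'],ob['tcp_rot'])
c=cams.capture('wrist');pickle.dump(c,open('w4.pkl','wb'));a=cv2.resize(c['color'][150:350,230:520,::-1],(580,400))
t=cv2.resize(cams.capture('top')['color'][190:340,300:440,::-1],(220,236))
import numpy as np
im=np.zeros((400,800,3),np.uint8);im[:,:580]=a;im[:236,580:]=t;cv2.imwrite('pics/w4.png',im)
E
```

```text
time: 7.3
tool_pos: [512.2, -144.6, 102.1]
tcp_rot: [-3.141, -0.0, 0.72]
contact_force: [-2.3, 2.8, 3.8]
grip_width: 0.1
finger_force: 2.4
[-59.69419238   0.56857142] [ 512.18876268 -144.56168771  102.07227382] [-3.14147401e+00 -1.64128024e-04  7.20037064e-01]
```

View pics/w4.png

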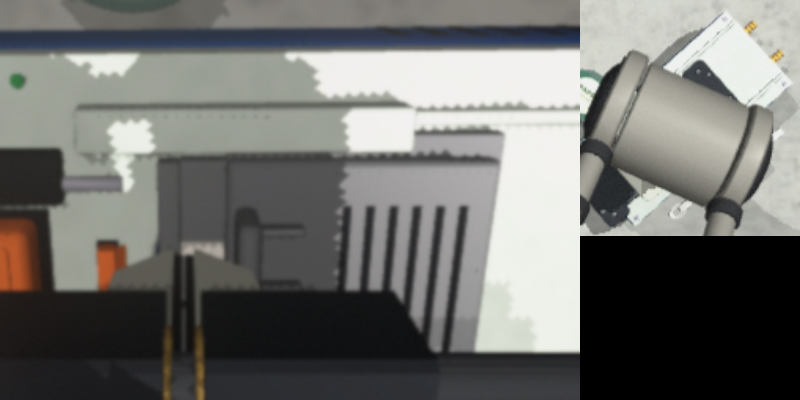

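Contact made; the cover has left the pins, whose end is at (122,183) against the cover's rear edge at 158. I'll raise slightly and keep pushing.

```bash
python3 - <<'E'
from h import *;import pickle
c=pickle.load(open('w4.pkl','rb'))
f=lambda u,v:((u+.5)/2-.5+230,(v+.5)/2-.5+150)
for n,p,z in[('cover rear',f(158,165),84),('cover front',f(503,133),84),('ridge rear top',f(237,215),98),('hook',f(110,250),84)]:print(n,ray(c,p,z).round(1))
E
python3 -m creep '[{"hand":0,"tx":0,"ty":0.001,"tz":-0.0015,"spin":0},{"hand":0,"tx":0,"ty":0.003,"tz":0,"spin":0},{"hand":0,"tx":0,"ty":0.003,"tz":0,"spin":0},{"hand":0,"tx":0,"ty":0.003,"tz":0,"spin":0},{"hand":0,"tx":0,"ty":0.003,"tz":0,"spin":0}]'
python3 -c "
from h import *
from plant import get_obs
ob=get_obs();print(tool(ob['tool_pos']),ob['tool_pos'],ob['tcp_rot'])"
```

```text
cover rear [-66.3  32.3]
cover front [19.6 39.7]
ridge rear top [-47.4  24. ]
hook [-79.5   9.1]
time: 8.02
tool_pos: [520.8, -154.5, 103.4]
tcp_rot: [-3.142, -0.0, 0.72]
contact_force: [-0.7, 0.1, -0.1]
grip_width: 0.5
finger_force: 0.4
[-46.5661591    0.34027174] [ 520.77923437 -154.49150012  103.38700413] [-3.14153183e+00 -1.27542804e-05  7.19955213e-01]
```

```bash
python3 -m creep '[{"hand":0,"tx":0,"ty":0.003,"tz":0,"spin":0},{"hand":0,"tx":0,"ty":0.004,"tz":0,"spin":0},{"hand":0,"tx":0,"ty":0.004,"tz":0,"spin":0},{"hand":0,"tx":0,"ty":0.004,"tz":0,"spin":0},{"hand":0,"tx":0,"ty":0.004,"tz":0,"spin":0}]'
python3 -m creep '[{"hand":0,"tx":0,"ty":0.004,"tz":0,"spin":0},{"hand":0,"tx":0,"ty":0.004,"tz":0,"spin":0},{"hand":0,"tx":0,"ty":0.004,"tz":0,"spin":0},{"hand":0,"tx":0,"ty":0.004,"tz":0,"spin":0},{"hand":0,"tx":0,"ty":0.004,"tz":0,"spin":0}]'
python3 -m creep '[{"hand":0,"tx":0,"ty":0.004,"tz":0,"spin":0},{"hand":0,"tx":0,"ty":0.004,"tz":0,"spin":0},{"hand":0,"tx":0,"ty":0.003,"tz":0,"spin":0},{"hand":0,"tx":0,"ty":0.002,"tz":0,"spin":0},{"hand":0,"tx":0,"ty":0,"tz":0,"spin":0}]'
python3 - <<'E'
from h import *
from plant import get_obs,cams
import cv2,pickle
ob=get_obs();print(tool(ob['tool_pos']),ob['tool_pos'],ob['tcp_rot'])
c=cams.capture('wrist');pickle.dump(c,open('w5.pkl','wb'));cv2.imwrite('pics/w5.png',cv2.resize(c['color'][120:350,160:560,::-1],(800,460)))
E
```

```text
time: 8.65
tool_pos: [533.4, -168.8, 103.4]
tcp_rot: [-3.142, -0.0, 0.72]
contact_force: [-0.4, -0.0, -0.6]
grip_width: 0.5
finger_force: 0.2
time: 9.28
tool_pos: [546.5, -183.8, 103.4]
tcp_rot: [-3.142, -0.0, 0.72]
contact_force: [-0.3, 0.1, -0.3]
grip_width: 0.3
finger_force: 0.2
time: 9.9
tool_pos: [555.1, -193.5, 103.5]
tcp_rot: [3.141, -0.0, 0.72]
contact_force: [-0.1, -0.3, 0.0]
grip_width: 0.5
finger_force: 0.0
[ 5.37133543 -0.17488371] [ 555.05411123 -193.51715244  103.47397674] [ 3.14138996e+00 -1.54014325e-04  7.19933413e-01]
```

View pics/w5.png

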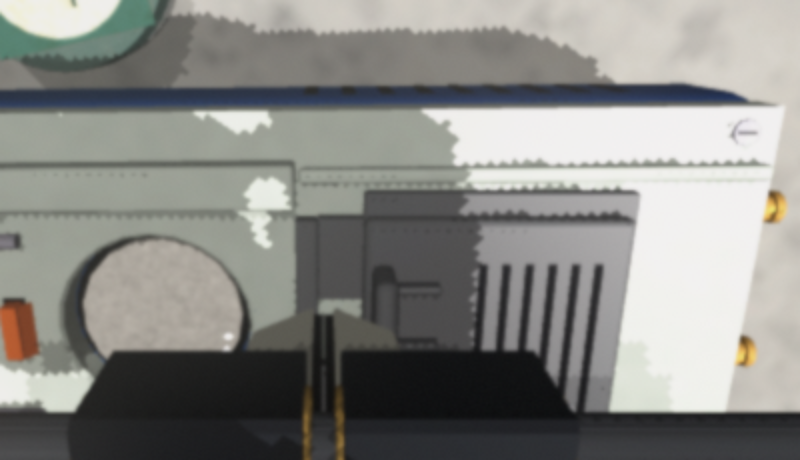

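The cover's rear edge is at the rail end (u≈297) and the filter bay at (165,310) is open. The front edge (635) still has about 38 mm before the pump's end, so I'll push 18 mm more and then retreat.

```bash
python3 -m creep '[{"hand":0,"tx":0,"ty":0.004,"tz":0,"spin":0},{"hand":0,"tx":0,"ty":0.004,"tz":0,"spin":0},{"hand":0,"tx":0,"ty":0.004,"tz":0,"spin":0},{"hand":0,"tx":0,"ty":0.004,"tz":0,"spin":0},{"hand":0,"tx":0,"ty":0.002,"tz":0,"spin":0}]'
python3 -m creep '[{"hand":0,"tx":0,"ty":0,"tz":0,"spin":0},{"hand":0,"tx":0,"ty":-0.004,"tz":0,"spin":0},{"hand":0,"tx":0,"ty":-0.008,"tz":-0.005,"spin":0},{"hand":0,"tx":0,"ty":-0.01,"tz":-0.04,"spin":0},{"hand":0,"tx":0,"ty":-0.04,"tz":-0.05,"spin":0}]'
python3 -m creep '[{"hand":0,"tx":0,"ty":-0.06,"tz":-0.02,"spin":0},{"hand":0,"tx":0,"ty":-0.06,"tz":0,"spin":0},{"hand":0,"tx":0,"ty":-0.06,"tz":0,"spin":0},{"hand":0,"tx":0,"ty":-0.03,"tz":0,"spin":0},{"hand":0,"tx":0,"ty":0,"tz":0,"spin":0}]'
python3 - <<'E'
from plant import get_obs,cams
import cv2,pickle,numpy as np
c=cams.capture('scene');t=cams.capture('top');pickle.dump((c,t),open('f.pkl','wb'))
im=np.zeros((450,800,3),np.uint8)
im[:,:400]=cv2.resize(c['color'][225:405,235:395+0],(400,450))[...,::-1]
im[:,400:]=cv2.resize(t['color'][180:360,280:440],(400,450))[...,::-1]
cv2.imwrite('pics/f.png',im)
E
```

```text
time: 10.58
tool_pos: [567.0, -207.2, 103.4]
tcp_rot: [3.142, -0.0, 0.72]
contact_force: [-0.6, 0.8, 0.5]
grip_width: 0.6
finger_force: 0.5
time: 11.2
tool_pos: [526.1, -161.0, 197.7]
tcp_rot: [-3.141, 0.0, 0.719]
contact_force: [1.1, 0.3, 0.2]
grip_width: 0.2
finger_force: 0.0
time: 11.82
tool_pos: [387.1, -2.3, 217.6]
tcp_rot: [3.141, -0.001, 0.723]
contact_force: [1.1, -1.1, -0.5]
grip_width: 0.5
finger_force: 0.0
```

View pics/f.png

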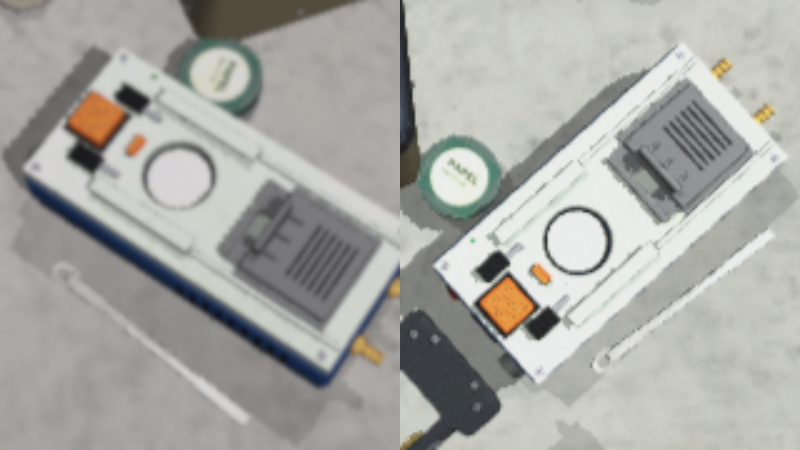

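The cover lies flat in both halves: its rear, at about (630,165) on the right, is clear of the rail ends, and its front, at about (750,145), is short of the pump's end. The filter at (578,240) is fully open, and the tin and spatula haven't moved.

```bash
python3 -c "
from plant import close_job
print(close_job())"
```

```text
the job is handed in; nothing more can be done
None
```

I pressed the tab to free the cover, then pushed it by its ridge off the seat; it lies flat on the pump's top, clear of the rails, with the filter fully uncovered and the bystanders I checked (tin, spatula) unmoved, and the job was handed in at about 12 s.

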